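# Clamp a filter cassette in the bench quick clamp

## Robot

A 6-joint arm with a two-finger parallel gripper is mounted at the origin on the work surface. World frame = base frame: x ahead of the robot, y to its left, z up, the work surface at z = 0. Lengths are in mm, angles in rad, forces in N, time in s.
With the tool pointing down it reaches from about 350 to 800 mm from the base axis. Payload 7.3 kg.
Tool frame: the origin (TCP) lies on the centre line of the jaws, within the pads' length; the fingertips stand 14 mm ahead of it and the grasp point (between the pads) lies 5 mm behind it (env.tips_ahead is the z of the fingertips in the tool frame, in mm); z points along the fingers, y is the line along which they close (so a half turn about z gives the same grasp; the last joint's range is limited). The gripper opens to 85 mm and grips with 20 to 120 N. Pads are 22 mm wide; open, the fingers measure 114 mm over their backs; the gripper's body (76 mm by 85 mm) begins 54 mm behind the grasp point. The pads swing forward as they close: fully open they stand 13 mm farther back than shut.
Start: joints at [-1.488, 0.342, 1.524, -0, 1.275, -0.146], TCP at [119.096, -511.331, 245.322] pointing down, gripper open.
Joint ranges: [-2.53, 2.53], [-0.77, 2.02], [0.04, 2.7], [-1, 4.14], [0.28, 2.66], [-3.11, 3.11]. Speed limits (rad/s): [2.57, 2.57, 3.14, 3.14, 3.14, 3.14].

## Interface

Orientations are given as a unit quaternion [x, y, z, w].
In Python, from workcell import env gives the robot as it stands.
- The arm moves only by the shell command python3 -m jog 'ROWS'. ROWS is JSON, a list of rows, each an object of numbers: "dx", "dy", "dz": the shift along the world's x, y, z in m; "twist": the turn about the world's z in degrees; "claw": the closure, from 0 (fully open) to 1 (shut). In form: [{"dx": .., "dy": .., "dz": .., "twist": .., "claw": ..}, ...]. A call has exactly 10 rows; each row is the pose to reach, as a shift and turn from the pose commanded when the call began; what a row does not reach only later rows make up. A row lasts 1/8 s, in which the tool goes at most 62.5 mm and 10.7 degrees, less where a joint would pass 70% of its speed; a pose out of reach is approached as far as the arm can. A call with a gripper value outside its range is refused whole. The fingers move at their own pace and stop on an object; the grip force is fixed at half the most. Time passes only in rows, so rows that repeat a pose let the fingers close, or fill a call up. It gives the time, the measured TCP pose, the force, the opening and the grip force at its end, in the units of the state.
- env.get_obs(): the state, without advancing time (a new reading comes with each control period).
- env.read_camera(name): name is "side" or "top"; returns (picture, depth): 400x640x3 uint8, red, green, blue; 400x640 float32, mm along the optical axis (not along the pixel's ray), 0 where there is no reading.
- env.camera_model(name): a dict with "intrinsics" (3x3 intrinsics, pixels), "eye" and "rotation" of the camera in the world. Camera axes: x right, y up, looking along -z (the intrinsics and any distortion apply to the point x, -y, -z); pixel columns grow to the right and rows downward; lengths in mm; the calibration is good to about 2 mm. A picture is of the moment at which its call begins. camera_model takes no time and is no camera call.
- env.sign_off(): hands the job in; it is judged then, once.
The state is a dict: "time_s": time; "q": joint angles; "joint_vel": joint speeds; "effort": joint torques, N m; "tcp_pos": TCP position; "tool_rot": TCP orientation; "force": force on the tool from outside, world axes, zero at the start; "wrist_torque": the same for the moment, N m; "opening": finger opening in mm; "grip_force": force on a finger pad.
Only numpy, scipy, OpenCV 4.12 (cv2) and the standard library are available. Lean on these libraries where they do the work, as an engineer would, in place of code of your own. Each camera call takes 0.05 s, during which the arm holds its last target. There are 200 camera calls.

## Task

Slide the white-and-blue filter cassette along the bench, without lifting it, in between the jaws of the blue quick clamp until its leading end rests against the backstop. Then squeeze the orange trigger towards the black grip again and again until the sliding jaw holds the cassette firmly and squarely against the fixed jaw, with the jaw's sprung rubber pad pushed nearly all the way in so that the orange sleeve behind it is all but hidden; do not push the jaw itself by hand. Let go of the trigger, and leave the bottles and the tip box standing where they are.

Things in the scene. Friction and masses are not known exactly. Their poses are not given: they have to be found in the camera images.
- clamp: Bench quick clamp, screwed down; its place and yaw vary. Origin on the bench in the loading bay, on the line of the push bar. Its x axis is the loading direction (away from the robot), its y axis the way the sliding jaw advances. The bay is open to -x; its floor is the bench. At y -195 to -105 mm a blue head, 60 wide in x, 74 high, carries grip and trigger.
- fixed_face (a point): Middle of the fixed jaw's face, at clamp (0, 60) mm, 30 mm up. The fixed jaw is an aluminium block 100 long in clamp x, y 60 to 86 mm, 60 high.
- backstop_face (a point): Middle of the backstop's face, at clamp (45, 22) mm, 15 mm up. Aluminium bar across the far end of the bay, 30 high, 12 thick, clamp y -15 to 60 mm.
- cassette: The filter cassette: white plastic block with five blue stripes along its length, 90 (own x) x 60 (own y) x 32 high, loose, about 0.3 kg. Origin at the middle of its underside. It starts flat on the bench in front of the bay, up to about 20 degrees askew. Home against the backstop its origin is at clamp x = 0, either end first; gripped against the fixed jaw its origin is at clamp y = 30.
- jaw: The sliding jaw on a toothed steel push bar (x = 0, z 37 to 60 mm), which runs through the head and sticks out behind it: blue backing plate 70 wide in x, 12 thick, z 4 to 54, with an orange sleeve in front. It stays wherever it is put (it takes about 13 N to shift). Origin on the bench below the front of the backing plate, at clamp y = -68 mm + jaw_slide.
- pad: Black rubber pad on a spring in front of the sliding jaw, 70 wide in x, 10 thick, z 4 to 50. Origin on the bench below the middle of its gripping face, at clamp y = -50 mm + jaw_slide - pad_spring.
- jaw_slide (a joint): How far the sliding jaw has advanced towards the fixed jaw, in m: 0 fully back, at most 0.075; starts at 0.016 to 0.032, so that the bay is then 78 to 94 mm wide. The pad first meets a cassette lying against the fixed jaw at 0.050.
- pad_spring (a joint): How far the sprung pad is pushed back into the jaw, in m: 0 free, 0.008 fully in (about 7 N). Firm is nearly all the way in: more than 0.005. The orange sleeve shows 8 mm wide between pad and plate when free.
- trigger_squeeze (a joint): Trigger angle in rad: 0 released (sprung, returns by itself), 0.20 squeezed fully, almost against the grip. Each full squeeze moves the jaw about 6 mm; the jaw stays when the trigger is let go. The trigger must come back close to 0 (about 0.5 s) before the next squeeze. Needs about 8 N at trigger_mid while the jaw runs free, 12 to 18 N when it grips.
- trigger_mid (a point): Point to press on the orange trigger, on the lever's centre line 130 mm above the bench. The lever is a flat bar 26 wide in clamp x and 10 thick in clamp y, standing up out of the head to z = 155 mm, on the far (-y) side of the grip. Released it is at clamp y = -163 mm, squeezed at -137 mm.
- grip_mid (a point): Middle of the black fixed grip, 130 mm above the bench, at clamp (0, -122) mm; it reaches up to z = 155 mm. The grip is rigid, 28 wide in clamp x, 18 thick in clamp y (-131 to -113 mm): grip and released trigger together measure 55 mm over their outer faces, squeezed 29 mm.
- green_bottle: Bystander: white bottle with green contents, 60 in diameter, 115 high, loose. Origin under its middle.
- clear_bottle: Bystander: white bottle with pale yellow contents, 56 in diameter, 100 high, loose. Origin under its middle.
- tip_box: Bystander: grey-blue box of pipette tips, 120 x 80 x 52 high, loose. Origin under its middle.

How it is judged:
By the outcome, as a careful person would: the job done as asked, in the order asked, and still so for the second after the job is handed in, with the robot touching nothing.
It also fails if it takes over 72 s, if anything falls off the work surface, if the arm or the gripper's body presses on something with over 40 N, if the wrist force passes 120 N, or if a joint passes its speed limit or range.

## Working session

There is one attempt and no reset: what is moved stays moved. The work goes in short steps, Python scripts to look and compute and a shell command to move; the robot and the scene stay as the last step left them, time stands still between calls to the robot, and variables do not carry over. Pictures are saved under pics/ and viewed, at most 10 in all, crops included, and the job is handed in when it is done.

```bash
mkdir -p pics
cat > h.py <<'E'
import numpy as np, cv2
from workcell import env
def snap(n,f):
    p,d=env.read_camera(n); cv2.imwrite(f'pics/{f}.png',p[:,:,::-1]); np.save(f'pics/{f}.npy',d); return p,d
def world(n,d,u,v,z=None):
    m=env.camera_model(n);K=np.array(m["intrinsics"]);R=np.array(m["rotation"]);e=np.array(m["eye"])
    r=R@np.array([(u-K[0,2])/K[0,0],-(v-K[1,2])/K[1,1],-1.])
    return e+r*(d[int(v),int(u)] if z is None else (z-e[2])/r[2])
def cloud(n,d):
    m=env.camera_model(n);K=np.array(m["intrinsics"]);R=np.array(m["rotation"]);e=np.array(m["eye"])
    v,u=np.mgrid[:400,:640]
    r=np.stack([(u-K[0,2])/K[0,0],-(v-K[1,2])/K[1,1],-np.ones(u.shape)],-1)
    return e+(r*d[...,None])@R.T
E
python3 - <<'E'
from h import *
for n in("top","side"):
    snap(n,n+"0"); m=env.camera_model(n); print(m)
print(env.get_obs())
E
```

```text
{'intrinsics': array([[513.57538214,   0.        , 321.70881087],
       [  0.        , 513.57538214, 204.51969951],
       [  0.        ,   0.        ,   1.        ]]), 'eye': array([ 504.56660316,   35.33273901, 1220.41882425]), 'rotation': array([ 0.02544564, -0.03073729, -0.69925176,  0.71376097])}
{'intrinsics': array([[404.05898256,   0.        , 318.17152981],
       [  0.        , 404.05898256, 200.58774197],
       [  0.        ,   0.        ,   1.        ]]), 'eye': array([ 402.94333606, -641.06576394,  779.89780218]), 'rotation': array([ 0.38452992, -0.05454027, -0.1332678 ,  0.91181237])}
{'time_s': 0.1, 'q': array([-1.48799454e+00,  3.42616389e-01,  1.52489949e+00,  1.95801050e-05,
        1.27541163e+00, -1.45962885e-01]), 'joint_vel': array([ 4.88854855e-04, -1.03392182e-03, -1.98164052e-03,  1.08145491e-03,
       -1.69001379e-03, -7.66074156e-05]), 'effort': array([ 1.18563123e-03, -4.34447980e+01, -2.46491754e+01, -1.07459791e-04,
        4.70715153e-03,  1.02729985e-05]), 'tcp_pos': array([ 119.07510169, -510.9775833 ,  244.72215335]), 'tool_rot': array([ 9.93465574e-01,  1.14130220e-01,  3.04337092e-05, -6.66799411e-04]), 'force': array([0.57542956, 0.23245016, 0.78008069]), 'wrist_torque': array([ 0.02016855, -0.00057681, -0.04624172]), 'grip_force': 0.0, 'opening': 85.13649981377998}
```

Rotation is a quaternion; fixing the helper.

```bash
sed -i 's/R=np.array(m\["rotation"\])/R=Rot.from_quat(m["rotation"]).as_matrix()/; 2a from scipy.spatial.transform import Rotation as Rot' h.py; head -4 h.py
```

```text
import numpy as np, cv2
from workcell import env
from scipy.spatial.transform import Rotation as Rot
def snap(n,f):
```

View pics/top0.png

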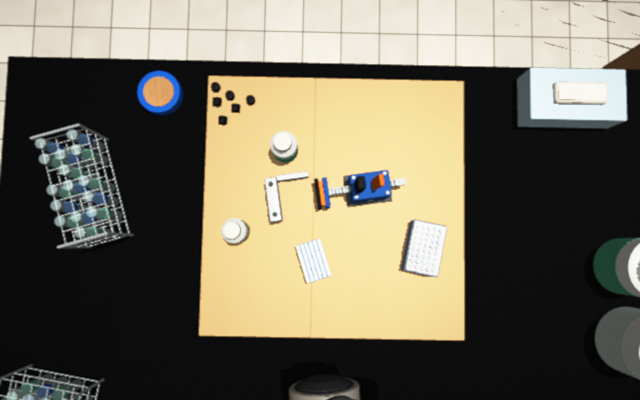

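View pics/side0.png

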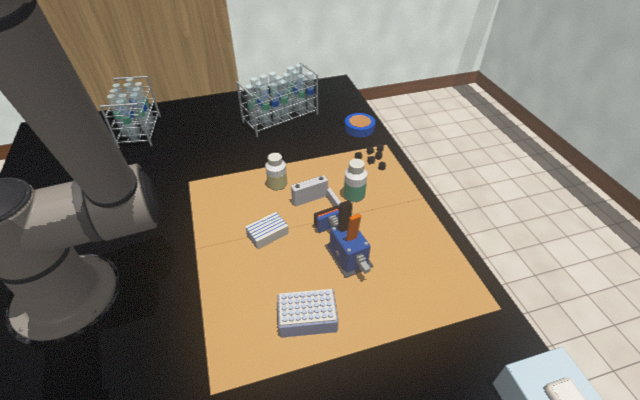

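Top: clamp head about (370,187), fixed jaw (274,200), backstop (292,177), cassette (313,261), green bottle (284,146), clear bottle (234,231), tip box (425,248). Next: fit the poses using depth.

Run:
```python
from h import *
d=np.load('pics/top0.npy');P=cloud("top",d);p=cv2.imread('pics/top0.png')
def rect(name,u0,u1,v0,v1,z0,z1):
    w=P[v0:v1,u0:u1].reshape(-1,3);m=(w[:,2]>z0)&(w[:,2]<z1);w=w[m]
    r=cv2.minAreaRect(w[:,:2].astype(np.float32));print(name,len(w),'z',np.median(w[:,2]).round(1),r, 'mean',w.mean(0).round(1))
rect('bench',320,400,280,320,-20,20)
rect('fixed',258,286,172,226,50,70)
rect('backstop',283,312,168,186,20,38)
rect('cass',290,335,232,290,22,42)
rect('head',340,398,165,207,64,84)
rect('grip',345,366,170,200,140,165)
rect('trig',366,395,165,200,140,165)
rect('pad+plate',312,332,172,214,40,62)
rect('bar',393,410,172,192,40,70)
rect('green',260,305,125,170,20,130)
rect('clear',215,255,215,250,20,130)
rect('box',400,450,215,280,40,62)
c=cv2.resize(p[130:290,220:420],(800,640),interpolation=cv2.INTER_CUBIC)[:600];cv2.imwrite('pics/crop0.png',c)
```

```text
bench 3189 z 0.1 ((379.6546630859375, -66.60041809082031), (91.91343688964844, 186.71510314941406), 1.0851722955703735) mean [ 3.798e+02 -6.620e+01  1.000e-01]
fixed 503 z 59.5 ((607.9605102539062, 139.99685668945312), (99.74270629882812, 26.163837432861328), 8.948661804199219) mean [607.3 139.5  59.5]
backstop 139 z 29.5 ((667.271484375, 90.5108413696289), (12.21300983428955, 59.533172607421875), 9.42825984954834) mean [666.9  90.2  29.1]
cass 1018 z 31.5 ((470.1210632324219, 45.22170639038086), (90.32429504394531, 59.81693649291992), 18.228038787841797) mean [470.   45.2  31.4]
head 756 z 73.5 ((643.9448852539062, -85.8534927368164), (60.28412628173828, 102.72857666015625), 8.90792465209961) mean [640.4 -81.4  73.5]
grip 118 z 153.9 ((638.3001708984375, -52.52164077758789), (27.71832847595215, 18.400476455688477), 9.612022399902344) mean [637.8 -51.7 153.3]
trig 71 z 153.3 ((644.9241943359375, -94.07238006591797), (25.095693588256836, 11.397583961486816), 16.816242218017578) mean [644.6 -93.5 152.5]
pad+plate 395 z 50.5 ((626.31640625, 24.42692756652832), (69.88213348388672, 37.40814971923828), 8.988249778747559) mean [625.3  27.1  50.3]
bar 82 z 51.2 ((653.5693969726562, -147.3867645263672), (14.383724212646484, 30.70098304748535), 10.635418891906738) mean [ 653.4 -148.    52. ]
green 669 z 88.9 ((729.948486328125, 117.41886901855469), (59.31874084472656, 59.49542999267578), 21.123918533325195) mean [723.6 115.4  91.3]
clear 552 z 79.0 ((535.1275024414062, 224.25865173339844), (53.77907943725586, 55.12119674682617), 1.118877649307251) mean [533.8 219.8  81.8]
box 1800 z 48.5 ((504.37701416015625, -210.41787719726562), (81.00483703613281, 119.72725677490234), 79.25430297851562) mean [ 504.1 -209.4   48.6]
```

View pics/crop0.png

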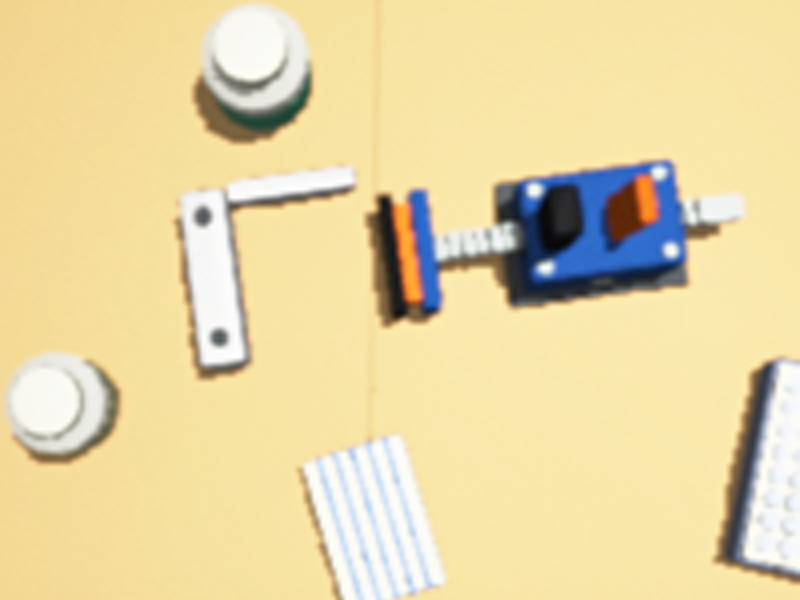

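Clamp: yaw 9.0°, origin about (619.3, 67.9), and the sizes check out. Cassette: (470,45) at yaw 18.2°, which is clamp (-151, 1). I'll grip it near its rear end, turn it square, slide it to the bay mouth, then push from behind.

```bash
python3 -m jog '[{"dx":0.05,"dy":0.03},{"dx":0.10,"dy":0.06},{"dx":0.15,"dy":0.09},{"dx":0.19,"dy":0.13},{"dx":0.23,"dy":0.18},{"dx":0.26,"dy":0.23},{"dx":0.28,"dy":0.285,"dz":-0.02},{"dx":0.30,"dy":0.345,"dz":-0.04,"twist":2},{"dx":0.315,"dy":0.405,"dz":-0.06,"twist":4},{"dx":0.32,"dy":0.465,"dz":-0.08,"twist":5}]'
```

```text
schema error: expected keys dx, dy, dz, twist, claw
```

```bash
python3 -m jog '[{"dx":0.05,"dy":0.03,"dz":0,"twist":0,"claw":0},{"dx":0.10,"dy":0.06,"dz":0,"twist":0,"claw":0},{"dx":0.15,"dy":0.09,"dz":0,"twist":0,"claw":0},{"dx":0.19,"dy":0.13,"dz":0,"twist":0,"claw":0},{"dx":0.23,"dy":0.18,"dz":0,"twist":0,"claw":0},{"dx":0.26,"dy":0.23,"dz":0,"twist":0,"claw":0},{"dx":0.28,"dy":0.285,"dz":-0.02,"twist":0,"claw":0},{"dx":0.30,"dy":0.345,"dz":-0.04,"twist":2,"claw":0},{"dx":0.315,"dy":0.405,"dz":-0.06,"twist":4,"claw":0},{"dx":0.32,"dy":0.465,"dz":-0.08,"twist":5,"claw":0}]'
```

```text
time_s: 1.35
tcp_pos: [438.8, -51.3, 166.9]
tool_rot: [0.987, 0.158, 0.0, 0.0]
force: [0.1, -1.1, 0.2]
opening: 85.3
grip_force: 0.0
```

```bash
python3 -m jog '[{"dx":0,"dy":0.05,"dz":-0.03,"twist":0,"claw":0},{"dx":0,"dy":0.081,"dz":-0.06,"twist":0,"claw":0},{"dx":0,"dy":0.081,"dz":-0.08,"twist":0,"claw":0},{"dx":0,"dy":0.081,"dz":-0.11,"twist":0,"claw":0},{"dx":0,"dy":0.081,"dz":-0.135,"twist":0,"claw":0},{"dx":0,"dy":0.081,"dz":-0.146,"twist":0,"claw":0},{"dx":0,"dy":0.081,"dz":-0.146,"twist":0,"claw":0.1},{"dx":0,"dy":0.081,"dz":-0.146,"twist":0,"claw":0.25},{"dx":0,"dy":0.081,"dz":-0.146,"twist":0,"claw":0.35},{"dx":0,"dy":0.081,"dz":-0.146,"twist":0,"claw":0.35}]'
```

```text
time_s: 2.6
tcp_pos: [438.2, 28.3, 23.0]
tool_rot: [0.987, 0.158, 0.0, -0.0]
force: [-4.1, 3.1, 10.9]
opening: 58.9
grip_force: 62.4
```

Run:
```python
from h import *
o=env.get_obs();print(o['tcp_pos'],o['force'],env.tips_ahead)
a,_=snap("side","s1");b,_=snap("top","t1")
cv2.imwrite('pics/c1.png',np.hstack([cv2.resize(a[170:290,200:320],(400,400)),cv2.resize(b[200:320,250:370],(400,400))])[:,:,::-1])
```

```text
[438.23018646  28.25339649  22.97021945] [-4.08651     3.12585787 10.94457122] 14.0
```

View pics/c1.png

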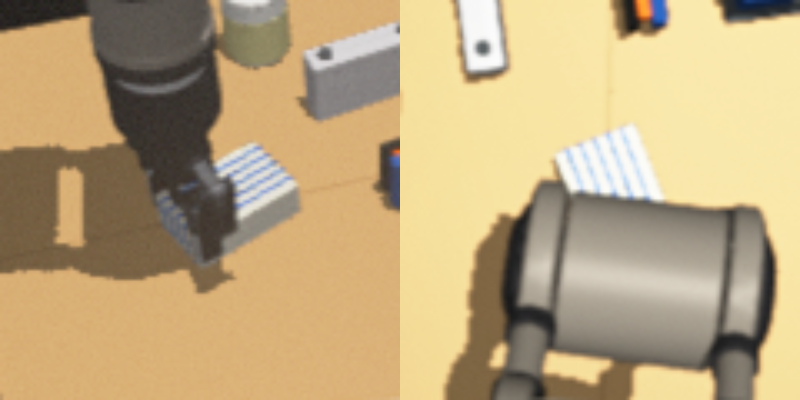

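The cassette is held at its rear end, with the tool square to it (crop about (200,215)). Next: turn it to 9° and stage it in line with the bay.

```bash
python3 -m jog '[{"dx":0.003,"dy":0.004,"dz":0,"twist":-1,"claw":0.35},{"dx":0.009,"dy":0.01,"dz":0,"twist":-2.2,"claw":0.35},{"dx":0.015,"dy":0.016,"dz":0,"twist":-3.4,"claw":0.35},{"dx":0.021,"dy":0.022,"dz":0,"twist":-4.6,"claw":0.35},{"dx":0.027,"dy":0.028,"dz":0,"twist":-5.8,"claw":0.35},{"dx":0.033,"dy":0.034,"dz":0,"twist":-7,"claw":0.35},{"dx":0.039,"dy":0.04,"dz":0,"twist":-8.2,"claw":0.35},{"dx":0.044,"dy":0.045,"dz":0,"twist":-9.2,"claw":0.35},{"dx":0.048,"dy":0.046,"dz":0,"twist":-9.2,"claw":0.35},{"dx":0.048,"dy":0.046,"dz":0,"twist":-9.2,"claw":0.35}]'
python3 - <<'E'
from h import *
b,d=snap("top","t2");P=cloud("top",d)
# cassette top front part, in clamp frame
X=np.array([.9878,.1556]);Y=np.array([-.1556,.9878]);Q=P[...,:2]-[619.3,67.9]
m=(abs(P[...,2]-31.5)<5);cx=Q@X;cy=Q@Y
m&=(cx<0)&(cx>-170)&(cy>-40)&(cy<90)
r=cv2.minAreaRect(np.stack([cx[m],cy[m]],1).astype(np.float32));print(r,cx[m].max(),np.percentile(cy[m],[1,99]))
cv2.imwrite('pics/c2.png',cv2.resize(b[150:270,230:390],(800,600))[:,:,::-1])
E
```

```text
time_s: 3.95
tcp_pos: [485.0, 73.6, 23.0]
tool_rot: [0.997, 0.078, -0.001, 0.0]
force: [-8.3, -2.9, 12.1]
opening: 59.1
grip_force: 62.5
((-48.730621337890625, 18.768661499023438), (102.83631134033203, 69.7533950805664), 75.64987182617188) -2.198280626667513 [-0.21916257 59.97905666]
```

View pics/c2.png

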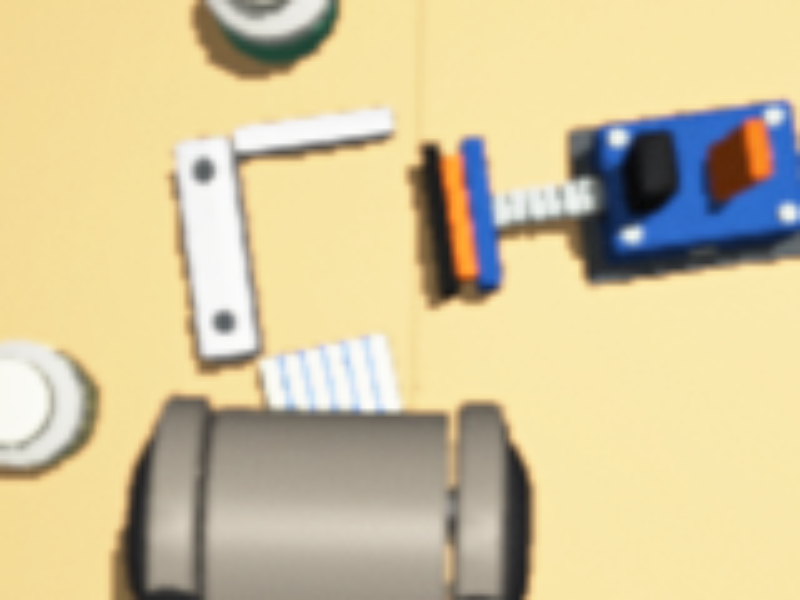

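Cassette front edge corners in the full image are about (282.4,222.4) and (306.4,217). They look slightly skewed against the bay, so I'll measure that.

Run:
```python
from h import *
d=np.load('pics/t2.npy');P=cloud("top",d)
X=np.array([.9878,.1556]);Y=np.array([-.1556,.9878]);Q=P[...,:2]-[619.3,67.9];cx=Q@X;cy=Q@Y
m=(abs(P[...,2]-31.5)<5)&(cx>-90)&(cx<-45+5)&(cy>-30)&(cy<65)
print(m.sum())
# side & front edges
pts=np.stack([cx[m],cy[m]],1)
for u,v in((282.4,222.4),(306.4,217.0),(309.6,232)):
    w=world("top",d,u,v,32)[:2]-[619.3,67.9];print(u,v,w@X,w@Y)
vs,us=np.where(m)
L=[];R=[];F=[]
for v in np.unique(vs):
    k=us[vs==v];R.append((cx[v,k.max()],cy[v,k.max()]));L.append((cx[v,k.min()],cy[v,k.min()]))
for u in np.unique(us):
    k=vs[us==u];F.append((cx[k.min(),u],cy[k.min(),u]))
for n,A in(("L",L),("R",R),("F",F)):print(n,np.array(A).round(1).tolist())
w=(P[...,2]>35)&(abs(cx)<30)&(cy<-15)&(cy>-50)&(P[...,2]<52);print('pad face y',np.percentile(cy[w],[95,99,100]))
o=env.get_obs()['tcp_pos'][:2]-[619.3,67.9];print(o@X,o@Y)
```

```text
322
282.4 222.4 -54.89406763778268 58.83418898401144
306.4 217.0 -50.00045861190689 2.1650291712387033
309.6 232 -85.39866889901569 -0.5353541844853431
L [[-40.0, 59.9], [-49.1, 9.9], [-49.5, 21.8], [-50.3, 33.6], [-51.3, 43.1], [-51.9, 55.0], [-53.8, 59.7], [-55.9, 60.3], [-58.3, 60.4], [-60.5, 60.8], [-63.3, 58.6], [-65.7, 58.7], [-67.8, 59.3], [-70.2, 59.5], [-72.4, 60.0], [-75.3, 55.7]]
R [[-40.0, 59.9], [-49.7, 3.1], [-52.2, 3.4], [-54.7, 1.4], [-57.2, 1.7], [-59.4, 2.0], [-61.6, 2.3], [-64.1, 2.6], [-66.4, 0.7], [-68.9, 1.0], [-71.1, 1.3], [-73.3, 1.6], [-76.1, -0.4], [-78.0, 2.2], [-80.6, 0.2], [-83.0, 0.5]]
F [[-40.0, 59.9], [-53.8, 59.7], [-54.1, 57.5], [-51.9, 55.0], [-54.9, 52.7], [-52.7, 50.2], [-53.1, 47.9], [-53.3, 45.7], [-51.3, 43.1], [-51.9, 40.6], [-51.9, 38.6], [-52.3, 36.2], [-50.3, 33.6], [-50.7, 31.2], [-51.0, 29.0], [-51.4, 26.6], [-51.7, 24.3], [-49.5, 21.8], [-49.9, 19.5], [-50.2, 17.2], [-50.7, 14.8], [-50.7, 12.7], [-49.1, 9.9], [-49.0, 7.7], [-49.5, 5.4], [-49.7, 3.1], [-54.7, 1.4], [-66.4, 0.7], [-76.1, -0.4]]
pad face y [-26.10865613 -25.48706216 -25.27856924]
-131.8395809693481 26.571443655290217
```

Cassette is still about 4.5° askew, and its front edge spans clamp y 1–60. I'll twist −5° more, which centres it at y≈25, then slide it in 65 mm.

```bash
python3 -m jog '[{"dx":0,"dy":0,"dz":0,"twist":-2,"claw":0.35},{"dx":0,"dy":0,"dz":0,"twist":-4,"claw":0.35},{"dx":0,"dy":0,"dz":0,"twist":-5,"claw":0.35},{"dx":0.008,"dy":0.001,"dz":0,"twist":-5,"claw":0.35},{"dx":0.018,"dy":0.003,"dz":0,"twist":-5,"claw":0.35},{"dx":0.028,"dy":0.0045,"dz":0,"twist":-5,"claw":0.35},{"dx":0.038,"dy":0.006,"dz":0,"twist":-5,"claw":0.35},{"dx":0.048,"dy":0.0075,"dz":0,"twist":-5,"claw":0.35},{"dx":0.058,"dy":0.009,"dz":0,"twist":-5,"claw":0.35},{"dx":0.064,"dy":0.01,"dz":0,"twist":-5,"claw":0.35}]'
cat > cas.py <<'E'
from h import *
import sys
b,d=snap("top",sys.argv[1]);P=cloud("top",d)
X=np.array([.9878,.1556]);Y=np.array([-.1556,.9878]);Q=P[...,:2]-[619.3,67.9];cx=Q@X;cy=Q@Y
m=(abs(P[...,2]-31.5)<5)&(cx>-110)&(cx<42)&(cy>-22)&(cy<58)
if len(sys.argv)>2:m&=(cy<57)&(cx<float(sys.argv[2]))
vs,us=np.where(m);R=np.array([(cx[v,us[vs==v].max()],cy[v,us[vs==v].max()]) for v in np.unique(vs)])
F=np.array([(cx[vs[us==u].min(),u],cy[vs[us==u].min(),u]) for u in np.unique(us)])
print('right',R[::3].round(0).tolist());print('front',F[::3].round(0).tolist())
w=(P[...,2]>35)&(abs(cx)<30)&(cy<12)&(cy>-50)&(P[...,2]<52);print('pad face y',np.percentile(cy[w],[95,99]))
t=env.get_obs();o=t['tcp_pos'][:2]-[619.3,67.9];print('tcp clamp',o@X,o@Y,t['force'],t['time_s'])
E
python3 cas.py t3
```

```text
time_s: 5.25
tcp_pos: [548.9, 83.7, 23.0]
tool_rot: [0.999, 0.034, -0.002, 0.0]
force: [-25.4, -6.8, 24.2]
opening: 59.2
grip_force: 64.6
right [[13.0, -5.0], [6.0, -4.0]]
front [[14.0, 53.0], [15.0, 46.0], [14.0, 39.0], [13.0, 32.0], [14.0, 25.0], [14.0, 18.0], [12.0, 11.0], [14.0, 4.0], [13.0, -3.0]]
pad face y [-25.5167615    0.44264051]
tcp clamp -67.15274930214163 26.50918220626202 [-11.57025027  -1.78632408  10.59810687] 5.3
```

```bash
python3 -m jog '[{"dx":0,"dy":0,"dz":0,"twist":0,"claw":0.2},{"dx":0,"dy":0,"dz":0,"twist":0,"claw":0},{"dx":0,"dy":0,"dz":0,"twist":0,"claw":0},{"dx":0,"dy":0,"dz":0,"twist":0,"claw":0},{"dx":-0.008,"dy":-0.001,"dz":0,"twist":1,"claw":0},{"dx":-0.018,"dy":-0.003,"dz":0,"twist":3,"claw":0},{"dx":-0.028,"dy":-0.0045,"dz":0,"twist":5,"claw":0},{"dx":-0.036,"dy":-0.006,"dz":0,"twist":5,"claw":0.1},{"dx":-0.036,"dy":-0.006,"dz":0,"twist":5,"claw":0.65},{"dx":-0.036,"dy":-0.006,"dz":0,"twist":5,"claw":0.65}]'
python3 cas.py t4 30
```

```text
time_s: 6.55
tcp_pos: [515.0, 77.9, 21.7]
tool_rot: [0.997, 0.078, 0.0, 0.0]
force: [0.5, -0.2, -0.4]
opening: 41.5
grip_force: 0.0
right [[13.0, -5.0], [6.0, -4.0], [-1.0, -3.0], [-9.0, -5.0], [-16.0, -4.0], [-23.0, -3.0], [-30.0, -4.0], [-37.0, -3.0], [-44.0, -5.0]]
front [[14.0, 53.0], [15.0, 46.0], [14.0, 39.0], [13.0, 32.0], [14.0, 25.0], [13.0, 18.0], [12.0, 11.0], [14.0, 4.0], [13.0, -3.0], [-25.0, -5.0]]
pad face y [-4.2491683   6.58367324]
tcp clamp -101.50470761868465 26.08492918942582 [ 0.12308039 -0.39449398 -0.08322093] 6.6
```

```bash
python3 -m jog '[{"dx":0.006,"dy":0.001,"dz":0,"twist":0,"claw":0.65},{"dx":0.012,"dy":0.002,"dz":0,"twist":0,"claw":0.65},{"dx":0.018,"dy":0.003,"dz":0,"twist":0,"claw":0.65},{"dx":0.024,"dy":0.004,"dz":0,"twist":0,"claw":0.65},{"dx":0.03,"dy":0.005,"dz":0,"twist":0,"claw":0.65},{"dx":0.035,"dy":0.0055,"dz":0,"twist":0,"claw":0.65},{"dx":0.039,"dy":0.006,"dz":0,"twist":0,"claw":0.65},{"dx":0.042,"dy":0.0065,"dz":0,"twist":0,"claw":0.65},{"dx":0.045,"dy":0.007,"dz":0,"twist":0,"claw":0.65},{"dx":0.046,"dy":0.007,"dz":0,"twist":0,"claw":0.65}]'
python3 cas.py t5
```

```text
time_s: 7.85
tcp_pos: [551.8, 84.6, 19.8]
tool_rot: [0.997, 0.08, -0.01, 0.0]
force: [-31.0, -5.3, 15.5]
opening: 29.7
grip_force: 0.4
right [[37.0, -4.0], [29.0, -3.0], [22.0, -4.0], [15.0, -3.0]]
front [[37.0, 53.0], [36.0, 46.0], [38.0, 39.0], [37.0, 32.0], [38.0, 24.0], [37.0, 17.0], [35.0, 10.0], [38.0, 3.0], [37.0, -4.0]]
pad face y [-26.27500848   3.56263476]
tcp clamp -64.03503411215421 27.02858005898719 [-29.51537584  -5.72388452  13.01879267] 7.9
```

Run:
```python
from h import *
a,_=snap("side","s5");b=cv2.imread('pics/t5.png')[:,:,::-1]
cv2.imwrite('pics/c5.png',np.hstack([cv2.resize(a[150:270,260:380],(400,400)),cv2.resize(b[150:250,250:350],(400,400))])[:,:,::-1])
print(env.get_obs()['wrist_torque'])
```

```text
[0.00373757 3.3832023  1.19640483]
```

View pics/c5.png

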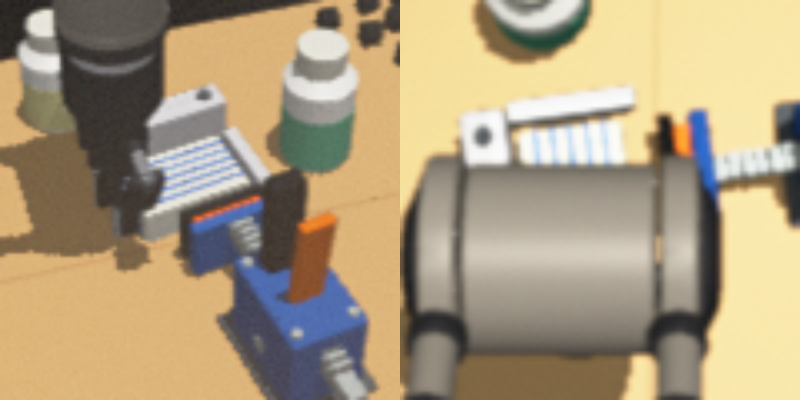

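The cassette is square in the bay but about 8 mm short of the backstop. The left finger's knuckle is probably bearing on the end of the fixed jaw. I'll back off, shut the fingers, raise, shift toward −y and push again.

```bash
python3 -m jog '[{"dx":-0.012,"dy":-0.002,"dz":0,"twist":0,"claw":0.65},{"dx":-0.024,"dy":-0.006,"dz":0.004,"twist":0,"claw":1},{"dx":-0.024,"dy":-0.009,"dz":0.008,"twist":0,"claw":1},{"dx":-0.024,"dy":-0.009,"dz":0.008,"twist":0,"claw":1},{"dx":-0.019,"dy":-0.0085,"dz":0.008,"twist":0,"claw":1},{"dx":-0.014,"dy":-0.0075,"dz":0.008,"twist":0,"claw":1},{"dx":-0.009,"dy":-0.007,"dz":0.008,"twist":0,"claw":1},{"dx":-0.005,"dy":-0.006,"dz":0.008,"twist":0,"claw":1},{"dx":-0.001,"dy":-0.0055,"dz":0.008,"twist":0,"claw":1},{"dx":0.001,"dy":-0.005,"dz":0.008,"twist":0,"claw":1}]'
python3 cas.py t6
```

```text
time_s: 9.2
tcp_pos: [560.4, 79.9, 29.3]
tool_rot: [0.997, 0.078, -0.001, 0.0]
force: [-9.8, -4.1, 6.9]
opening: -0.4
grip_force: 5.0
right [[41.0, -2.0], [34.0, -3.0], [27.0, -3.0], [20.0, -2.0]]
front [[40.0, 55.0], [41.0, 47.0], [40.0, 40.0], [41.0, 33.0], [40.0, 26.0], [42.0, 19.0], [38.0, 12.0], [42.0, 5.0], [41.0, -2.0]]
pad face y [-10.27789972   6.61133608]
tcp clamp -56.308364079862244 20.96788665530335 [-4.70839544 -1.39747026  2.07903963] 9.25
```

```bash
python3 -m jog '[{"dx":0.001,"dy":0,"dz":0,"twist":0,"claw":1},{"dx":0.002,"dy":0,"dz":0,"twist":0,"claw":1},{"dx":0.003,"dy":0,"dz":0,"twist":0,"claw":1},{"dx":0.004,"dy":0,"dz":0,"twist":0,"claw":1},{"dx":0.004,"dy":0,"dz":0,"twist":0,"claw":1},{"dx":0.004,"dy":0,"dz":0,"twist":0,"claw":1},{"dx":0.004,"dy":0,"dz":0,"twist":0,"claw":1},{"dx":0.004,"dy":0,"dz":0,"twist":0,"claw":1},{"dx":0.004,"dy":0,"dz":0,"twist":0,"claw":1},{"dx":0.004,"dy":0,"dz":0,"twist":0,"claw":1}]'
python3 cas.py t7
python3 - <<'E'
import cv2;b=cv2.imread('pics/t7.png');cv2.imwrite('pics/c7.png',cv2.resize(b[155:235,260:380],(720,480),interpolation=cv2.INTER_CUBIC))
E
```

```text
time_s: 10.5
tcp_pos: [560.5, 79.8, 29.3]
tool_rot: [0.997, 0.078, -0.006, -0.0]
force: [-18.0, -2.2, 14.5]
opening: -0.3
grip_force: 9.0
right [[41.0, 0.0], [35.0, -1.0], [27.0, -3.0]]
front [[42.0, 54.0], [41.0, 47.0], [40.0, 40.0], [42.0, 33.0], [40.0, 26.0], [39.0, 19.0], [41.0, 12.0], [41.0, 5.0], [39.0, -2.0]]
pad face y [-25.46108583   3.1252043 ]
tcp clamp -56.18055297361538 20.94797782274214 [-18.50706693  -2.97072928  14.74988579] 10.55
```

View pics/c7.png

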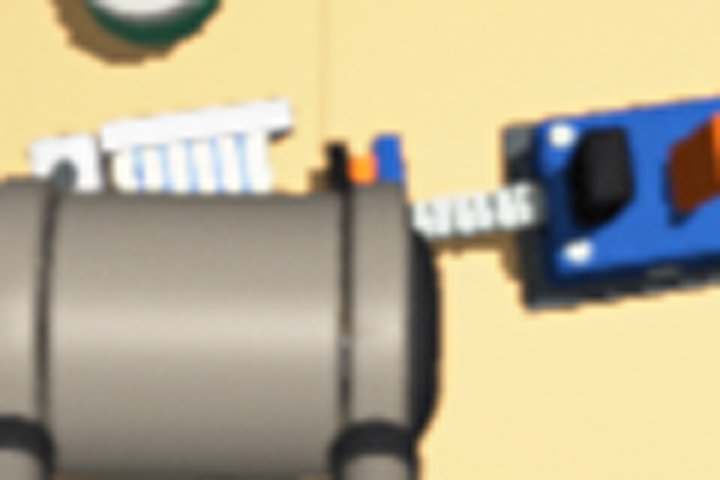

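The cassette is home: gap closed, force rises and the TCP no longer moves. Next: retreat, rise, open and go over the grip and trigger.

```bash
python3 -m jog '[{"dx":-0.015,"dy":-0.002,"dz":0,"twist":0,"claw":1},{"dx":-0.03,"dy":-0.005,"dz":0.02,"twist":0,"claw":1},{"dx":-0.03,"dy":-0.005,"dz":0.08,"twist":0,"claw":1},{"dx":-0.03,"dy":-0.005,"dz":0.14,"twist":0,"claw":0},{"dx":-0.01,"dy":-0.03,"dz":0.19,"twist":0,"claw":0},{"dx":0.02,"dy":-0.06,"dz":0.19,"twist":0,"claw":0},{"dx":0.05,"dy":-0.1,"dz":0.19,"twist":0,"claw":0},{"dx":0.075,"dy":-0.14,"dz":0.19,"twist":0,"claw":0},{"dx":0.075,"dy":-0.14,"dz":0.19,"twist":0,"claw":0},{"dx":0.075,"dy":-0.14,"dz":0.19,"twist":0,"claw":0}]'
python3 - <<'E'
from h import *
X=np.array([.9878,.1556]);Y=np.array([-.1556,.9878])
b,d=snap("top","t8");t=env.get_obs();o=t['tcp_pos'][:2]-[619.3,67.9];print('tcp clamp',o@X,o@Y,t['tcp_pos'],t['opening'])
P=cloud("top",d);Q=P[...,:2]-[619.3,67.9];cx=Q@X;cy=Q@Y
m=(abs(P[...,2]-31.5)<4)&(cx>-70)&(cx<40)&(cy>-22)&(cy<57)
print(cv2.minAreaRect(np.stack([cx[m],cy[m]],1).astype(np.float32)))
cv2.imwrite('pics/c8.png',cv2.resize(b[150:240,250:370],(640,480),interpolation=cv2.INTER_CUBIC)[:,:,::-1])
E
```

```text
time_s: 11.8
tcp_pos: [640.3, -59.8, 219.2]
tool_rot: [0.997, 0.078, -0.0, -0.0]
force: [-0.7, -0.9, -0.4]
opening: 85.5
grip_force: 0.0
tcp clamp 0.8557742898992745 -128.8586802404664 [640.19657617 -59.25850677 219.50775865] 85.4417772880032
((-2.70465087890625, 26.132469177246094), (85.08383178710938, 59.89076614379883), 0.32584354281425476)
```

```bash
python3 -m jog '[{"dx":-0.001,"dy":-0.002,"dz":-0.02,"twist":0,"claw":0},{"dx":-0.001,"dy":-0.002,"dz":-0.04,"twist":0,"claw":0},{"dx":-0.001,"dy":-0.002,"dz":-0.06,"twist":0,"claw":0},{"dx":-0.001,"dy":-0.002,"dz":-0.075,"twist":0,"claw":0},{"dx":-0.001,"dy":-0.002,"dz":-0.088,"twist":0,"claw":0},{"dx":-0.001,"dy":-0.002,"dz":-0.094,"twist":0,"claw":0},{"dx":-0.001,"dy":-0.002,"dz":-0.094,"twist":0,"claw":0},{"dx":-0.001,"dy":-0.002,"dz":-0.094,"twist":0,"claw":0},{"dx":-0.001,"dy":-0.002,"dz":-0.094,"twist":0,"claw":0},{"dx":-0.001,"dy":-0.002,"dz":-0.094,"twist":0,"claw":0}]'
```

```text
time_s: 13.1
tcp_pos: [639.6, -62.2, 126.0]
tool_rot: [0.997, 0.078, 0.0, 0.0]
force: [-0.2, -0.4, 0.5]
opening: 85.6
grip_force: 0.0
```

```bash
python3 -m jog '[{"dx":0,"dy":0,"dz":0,"twist":0,"claw":0.66},{"dx":0,"dy":0,"dz":0,"twist":0,"claw":0.66},{"dx":0,"dy":0,"dz":0,"twist":0,"claw":0.66},{"dx":0,"dy":0,"dz":0,"twist":0,"claw":0.66},{"dx":0,"dy":0,"dz":0,"twist":0,"claw":0.66},{"dx":0,"dy":0,"dz":0,"twist":0,"claw":0.66},{"dx":0,"dy":0,"dz":0,"twist":0,"claw":0.66},{"dx":0,"dy":0,"dz":0,"twist":0,"claw":0.66},{"dx":0,"dy":0,"dz":0,"twist":0,"claw":0.66},{"dx":0,"dy":0,"dz":0,"twist":0,"claw":0.66}]'
cat > jaw.py <<'E'
from h import *
import sys
X=np.array([.9878,.1556]);Y=np.array([-.1556,.9878])
b,d=snap("top",sys.argv[1]);t=env.get_obs();o=t['tcp_pos'][:2]-[619.3,67.9];print('tcp clamp',o@X,o@Y,t['tcp_pos'],t['opening'],t['force'],t['time_s'])
P=cloud("top",d);Q=P[...,:2]-[619.3,67.9];cx=Q@X;cy=Q@Y;p=b.astype(int)
m=(abs(cx)<33)&(cy>-70)&(cy<35)&(P[...,2]>38)&(P[...,2]<60)
blue=m&(p[...,2]>p[...,0]+40)&(P[...,2]>45);ora=m&(p[...,0]>p[...,2]+60);blk=m&(p.max(-1)<70)
for n,k in(("blue",blue),("orange",ora),("black",blk)):print(n,k.sum(),np.percentile(cy[k],[2,50,98]).round(1) if k.any() else '')
m=(abs(P[...,2]-31.5)<4)&(cx>-70)&(cx<40)&(cy>-22)&(cy<57)
if m.any():print('cas',cv2.minAreaRect(np.stack([cx[m],cy[m]],1).astype(np.float32)))
cv2.imwrite(f'pics/z_{sys.argv[1]}.png',cv2.resize(b[150:240,250:410],(800,450),interpolation=cv2.INTER_CUBIC)[:,:,::-1])
E
python3 jaw.py t9
```

```text
time_s: 14.35
tcp_pos: [639.8, -57.8, 128.7]
tool_rot: [0.997, 0.079, 0.001, -0.002]
force: [-6.1, 16.8, 18.1]
opening: 30.0
grip_force: 37.0
tcp clamp 0.682356264492878 -127.34035374928675 [639.78900602 -57.78562909 128.66917492] 29.832296021496596 [-6.03615614 16.71711046 17.15204018] 14.4
blue 93 [-46.5 -42.5 -38.9]
orange 98 [-36.1 -32.1 -27.7]
black 102 [-36.4 -23.2 -19.1]
cas ((-2.506702423095703, 26.113088607788086), (85.12651824951172, 59.77718734741211), 0.408823162317276)
```

One squeeze moved the pad face by 6 mm (y −25.5 to −19.1), and the trigger is fully squeezed. Repeating the cycle.

```bash
python3 -m jog '[{"dx":0,"dy":0,"dz":0,"twist":0,"claw":0},{"dx":0,"dy":0,"dz":0,"twist":0,"claw":0},{"dx":0,"dy":0,"dz":0,"twist":0,"claw":0},{"dx":0,"dy":0,"dz":0,"twist":0,"claw":0},{"dx":0,"dy":0,"dz":0,"twist":0,"claw":0},{"dx":0,"dy":0,"dz":0,"twist":0,"claw":0},{"dx":0,"dy":0,"dz":0,"twist":0,"claw":0},{"dx":0,"dy":0,"dz":0,"twist":0,"claw":0},{"dx":0,"dy":0,"dz":0,"twist":0,"claw":0},{"dx":0,"dy":0,"dz":0,"twist":0,"claw":0}]'
python3 -m jog '[{"dx":0,"dy":0,"dz":0,"twist":0,"claw":0.66},{"dx":0,"dy":0,"dz":0,"twist":0,"claw":0.66},{"dx":0,"dy":0,"dz":0,"twist":0,"claw":0.66},{"dx":0,"dy":0,"dz":0,"twist":0,"claw":0.66},{"dx":0,"dy":0,"dz":0,"twist":0,"claw":0.66},{"dx":0,"dy":0,"dz":0,"twist":0,"claw":0.66},{"dx":0,"dy":0,"dz":0,"twist":0,"claw":0.66},{"dx":0,"dy":0,"dz":0,"twist":0,"claw":0.66},{"dx":0,"dy":0,"dz":0,"twist":0,"claw":0.66},{"dx":0,"dy":0,"dz":0,"twist":0,"claw":0.66}]'
python3 jaw.py t10
```

```text
time_s: 15.65
tcp_pos: [639.4, -62.1, 125.6]
tool_rot: [0.997, 0.078, -0.0, 0.0]
force: [-0.6, -0.2, 0.4]
opening: 85.5
grip_force: 0.0
time_s: 16.9
tcp_pos: [639.7, -57.8, 128.6]
tool_rot: [0.997, 0.079, 0.001, -0.002]
force: [-6.1, 15.9, 17.8]
opening: 29.8
grip_force: 36.7
tcp clamp 0.606342291515376 -127.32660896057634 [639.71177766 -57.78387969 128.62412708] 29.779815832031893 [-6.08622069 16.18710948 17.55521552] 16.95
blue 89 [-40.8 -37.  -33.4]
orange 96 [-30.3 -25.9 -13. ]
black 97 [-21.3 -17.4 -13.6]
cas ((-2.7568016052246094, 26.165300369262695), (84.8058090209961, 59.858150482177734), 0.43255615234375)
```

```bash
for i in 1 2; do python3 -m jog '[{"dx":0,"dy":0,"dz":0,"twist":0,"claw":0},{"dx":0,"dy":0,"dz":0,"twist":0,"claw":0},{"dx":0,"dy":0,"dz":0,"twist":0,"claw":0},{"dx":0,"dy":0,"dz":0,"twist":0,"claw":0},{"dx":0,"dy":0,"dz":0,"twist":0,"claw":0},{"dx":0,"dy":0,"dz":0,"twist":0,"claw":0},{"dx":0,"dy":0,"dz":0,"twist":0,"claw":0},{"dx":0,"dy":0,"dz":0,"twist":0,"claw":0},{"dx":0,"dy":0,"dz":0,"twist":0,"claw":0},{"dx":0,"dy":0,"dz":0,"twist":0,"claw":0}]' >/dev/null
python3 -m jog '[{"dx":0,"dy":0,"dz":0,"twist":0,"claw":0.66},{"dx":0,"dy":0,"dz":0,"twist":0,"claw":0.66},{"dx":0,"dy":0,"dz":0,"twist":0,"claw":0.66},{"dx":0,"dy":0,"dz":0,"twist":0,"claw":0.66},{"dx":0,"dy":0,"dz":0,"twist":0,"claw":0.66},{"dx":0,"dy":0,"dz":0,"twist":0,"claw":0.66},{"dx":0,"dy":0,"dz":0,"twist":0,"claw":0.66},{"dx":0,"dy":0,"dz":0,"twist":0,"claw":0.66},{"dx":0,"dy":0,"dz":0,"twist":0,"claw":0.66},{"dx":0,"dy":0,"dz":0,"twist":0,"claw":0.66}]'; python3 jaw.py t11$i; done
```

```text
time_s: 19.45
tcp_pos: [639.8, -57.8, 128.8]
tool_rot: [0.997, 0.079, 0.001, -0.002]
force: [-6.5, 16.7, 18.4]
opening: 29.8
grip_force: 37.2
tcp clamp 0.6885258529958792 -127.34234036604772 [639.79540972 -57.78663152 128.7713084 ] 30.13961258130259 [-5.10789044 17.38439368 17.78714282] 19.5
blue 95 [-34.4 -30.5 -26.9]
orange 100 [-24.1 -19.6 -14.7]
black 94 [-14.9 -11.1  -6.9]
cas ((-2.6019134521484375, 17.515361785888672), (85.23762512207031, 76.9510269165039), 0.09911370277404785)
time_s: 22.0
tcp_pos: [639.8, -57.8, 128.8]
tool_rot: [0.997, 0.079, 0.001, -0.002]
force: [-5.7, 17.3, 18.2]
opening: 29.8
grip_force: 37.2
tcp clamp 0.7081305961910428 -127.34051384206289 [639.81449183 -57.78177659 128.7861077 ] 29.66597282903556 [-6.32752429 17.02162823 18.96386539] 22.05
blue 97 [-27.8 -24.1 -20.3]
orange 97 [-18.3 -13.9  -8.9]
black 87 [-9.4 -5.6 -2.1]
cas ((-2.2804946899414062, 18.7022705078125), (85.06101989746094, 76.67475891113281), 0.7473859190940857)
```

```bash
for i in 1 2; do python3 -m jog '[{"dx":0,"dy":0,"dz":0,"twist":0,"claw":0},{"dx":0,"dy":0,"dz":0,"twist":0,"claw":0},{"dx":0,"dy":0,"dz":0,"twist":0,"claw":0},{"dx":0,"dy":0,"dz":0,"twist":0,"claw":0},{"dx":0,"dy":0,"dz":0,"twist":0,"claw":0},{"dx":0,"dy":0,"dz":0,"twist":0,"claw":0},{"dx":0,"dy":0,"dz":0,"twist":0,"claw":0},{"dx":0,"dy":0,"dz":0,"twist":0,"claw":0},{"dx":0,"dy":0,"dz":0,"twist":0,"claw":0},{"dx":0,"dy":0,"dz":0,"twist":0,"claw":0}]' >/dev/null
python3 -m jog '[{"dx":0,"dy":0,"dz":0,"twist":0,"claw":0.66},{"dx":0,"dy":0,"dz":0,"twist":0,"claw":0.66},{"dx":0,"dy":0,"dz":0,"twist":0,"claw":0.66},{"dx":0,"dy":0,"dz":0,"twist":0,"claw":0.66},{"dx":0,"dy":0,"dz":0,"twist":0,"claw":0.66},{"dx":0,"dy":0,"dz":0,"twist":0,"claw":0.66},{"dx":0,"dy":0,"dz":0,"twist":0,"claw":0.66},{"dx":0,"dy":0,"dz":0,"twist":0,"claw":0.66},{"dx":0,"dy":0,"dz":0,"twist":0,"claw":0.66},{"dx":0,"dy":0,"dz":0,"twist":0,"claw":0.66}]'; python3 jaw.py t12$i; done
```

```text
time_s: 24.55
tcp_pos: [639.8, -57.8, 128.8]
tool_rot: [0.997, 0.079, 0.001, -0.002]
force: [-6.1, 17.0, 18.1]
opening: 29.6
grip_force: 37.6
tcp clamp 0.7101961570257217 -127.33570991928582 [639.81578476 -57.77670967 128.85542045] 29.878427538814137 [-6.23456177 16.59644983 18.80223357] 24.6
blue 108 [-22.  -17.7 -13.5]
orange 1 [-62.9 -62.9 -62.9]
black 113 [-12.3  -6.7  -2.2]
cas ((-2.4185943603515625, 24.508220672607422), (84.94576263427734, 65.11634826660156), 0.3510567247867584)
time_s: 27.1
tcp_pos: [639.8, -57.8, 128.6]
tool_rot: [0.997, 0.079, 0.001, -0.002]
force: [-5.8, 17.4, 17.9]
opening: 29.8
grip_force: 40.4
tcp clamp 0.6473860711922533 -127.38964988555826 [639.76213188 -57.83976733 128.61158894] 29.74800674125589 [-5.72195158 16.85649178 17.02562594] 27.15
blue 134 [-20.3 -15.   -9.8]
orange 54 [-2.6 -0.1  2.5]
black 90 [-10.4  -6.6  -2.4]
cas ((-2.578033447265625, 25.49777603149414), (85.1455078125, 62.92647933959961), 0.022413033992052078)
```

The jaw is at about 58 mm and has stalled. I'll release, lift clear and look.

```bash
python3 -m jog '[{"dx":0,"dy":0,"dz":0,"twist":0,"claw":0},{"dx":0,"dy":0,"dz":0,"twist":0,"claw":0},{"dx":0,"dy":0,"dz":0,"twist":0,"claw":0},{"dx":0,"dy":0,"dz":0,"twist":0,"claw":0},{"dx":0,"dy":0,"dz":0,"twist":0,"claw":0},{"dx":0,"dy":0,"dz":0.02,"twist":0,"claw":0},{"dx":0,"dy":0,"dz":0.05,"twist":0,"claw":0},{"dx":0,"dy":0,"dz":0.09,"twist":0,"claw":0},{"dx":-0.03,"dy":0,"dz":0.12,"twist":0,"claw":0},{"dx":-0.08,"dy":-0.02,"dz":0.12,"twist":0,"claw":0}]'
python3 -m jog '[{"dx":-0.04,"dy":-0.03,"dz":0,"twist":0,"claw":0},{"dx":-0.08,"dy":-0.06,"dz":0,"twist":0,"claw":0},{"dx":-0.12,"dy":-0.1,"dz":0,"twist":0,"claw":0},{"dx":-0.15,"dy":-0.14,"dz":0,"twist":0,"claw":0},{"dx":-0.16,"dy":-0.18,"dz":0,"twist":0,"claw":0},{"dx":-0.16,"dy":-0.2,"dz":0,"twist":0,"claw":0},{"dx":-0.16,"dy":-0.2,"dz":0,"twist":0,"claw":0},{"dx":-0.16,"dy":-0.2,"dz":0,"twist":0,"claw":0},{"dx":-0.16,"dy":-0.2,"dz":0,"twist":0,"claw":0},{"dx":-0.16,"dy":-0.2,"dz":0,"twist":0,"claw":0}]'
python3 jaw.py t13
```

```text
time_s: 28.4
tcp_pos: [560.4, -81.9, 248.0]
tool_rot: [0.997, 0.079, 0.003, 0.001]
force: [-0.4, -0.5, -0.0]
opening: 85.6
grip_force: 0.0
time_s: 29.65
tcp_pos: [399.8, -281.4, 245.7]
tool_rot: [0.997, 0.078, 0.0, 0.0]
force: [0.3, 0.0, -0.4]
opening: 85.1
grip_force: 0.0
tcp clamp -271.2959724891595 -310.9720750193671 [ 399.69235286 -281.50577537  245.64176071] 85.40700354247386 [ 0.3036878  -0.39779543 -0.15354987] 29.7
blue 151 [-21.3 -15.4  -9.8]
orange 43 [-2.4 -0.4  1.8]
black 87 [-9.5 -6.  -2.4]
cas ((-2.3879241943359375, 18.45522117614746), (85.0495834350586, 76.61603546142578), 0.3759322464466095)
```

View pics/z_t13.png

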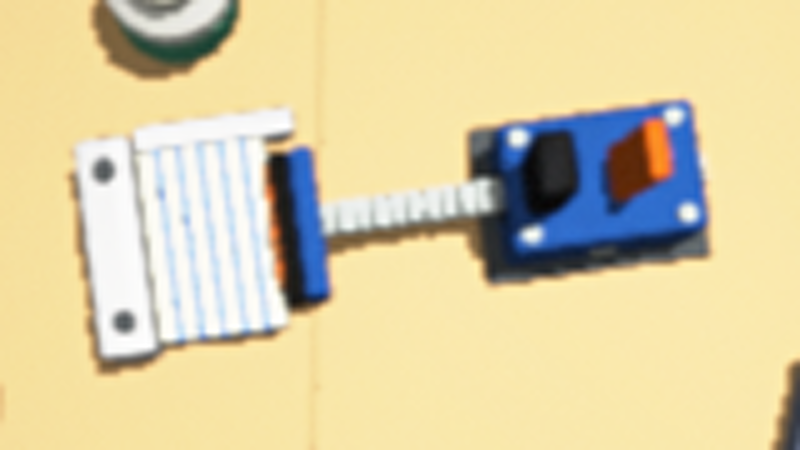

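Top view: cassette is against the backstop and fixed jaw, no sleeve shows behind the pad, and the trigger is released. A thin orange line shows in front of the pad at (275,230), so I'll check that from the side and confirm the cassette is flat.

Run:
```python
from h import *
a,_=snap("side","s14");b,d=snap("top","t14")
cv2.imwrite('pics/c14.png',cv2.resize(a[160:280,240:400],(800,600),interpolation=cv2.INTER_CUBIC)[:,:,::-1])
X=np.array([.9878,.1556]);Y=np.array([-.1556,.9878]);P=cloud("top",d);Q=P[...,:2]-[619.3,67.9];cx=Q@X;cy=Q@Y
m=(abs(P[...,2]-31.5)<8)&(abs(cx)<40)&(cy>6)&(cy<54);A=np.c_[cx[m],cy[m],np.ones(m.sum())];print(np.linalg.lstsq(A,P[...,2][m],rcond=None)[0])
for c in(-40,-20,0,20,40):
    k=(abs(cx-c)<5)&(abs(P[...,2]-31.5)<5);print(c,np.percentile(cy[k&(cy>-20)&(cy<62)],[0,3,97,100]).round(1))
k=(abs(P[...,2]-31.5)<4)&(abs(cy-30)<25)&(cx<0);print('rear',np.percentile(cx[k&(cx>-60)],[0,1]))
p0=cloud("top",np.load('pics/top0.npy'))
for n,(u0,u1,v0,v1) in dict(green=(260,305,125,170),clear=(215,255,215,250),box=(400,450,215,280)).items():
    print(n,[w[w[:,2]>20].mean(0).round(1).tolist() for w in(p0[v0:v1,u0:u1].reshape(-1,3),P[v0:v1,u0:u1].reshape(-1,3))])
```

```text
[5.31948756e-03 1.86945454e-03 3.16161444e+01]
-40 [ 1.2  2.6 58.  59.9]
-20 [ 3.3  4.4 58.2 60. ]
0 [ 2.9  3.8 59.  59.8]
20 [ 3.   4.9 59.  60. ]
40 [ 0.2  2.2 58.6 59.7]
rear [-45.02454034 -44.38274319]
green [[721.9, 114.8, 99.6], [721.2, 114.5, 103.4]]
clear [[533.4, 217.2, 98.0], [533.6, 218.4, 89.8]]
box [[504.2, -205.7, 58.3], [504.1, -206.6, 53.3]]
```

View pics/c14.png

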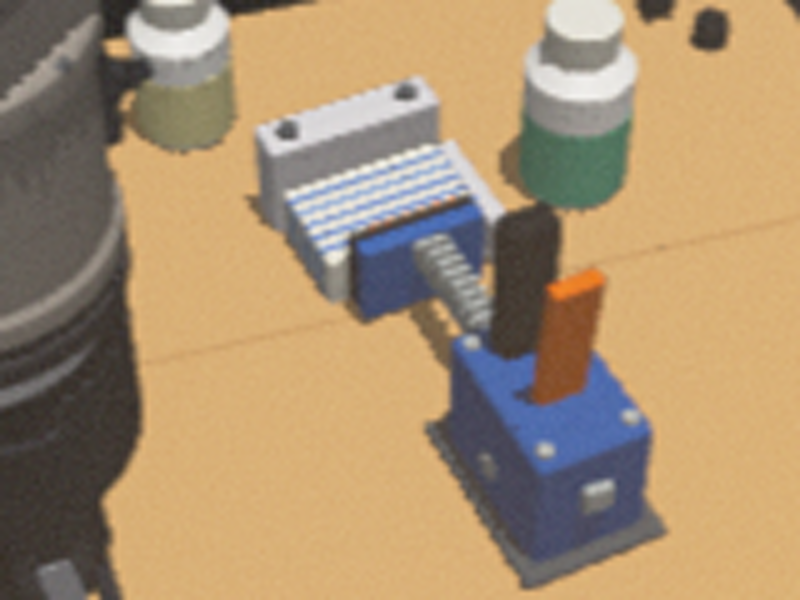

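The cassette lies flat with its rear at x = −45, against the fixed jaw. The plate sits right behind the pad, the trigger is released and the bystanders are undisturbed.

```bash
python3 -c "
from workcell import env
print(env.sign_off())"
```

```text
the job is handed in; nothing more can be done
None
```

I handed the job in at about 30 s: the cassette is flat against the backstop and clamped squarely against the fixed jaw, the pad looks fully in, the trigger is released, and the bottles and tip box haven't moved; the sign-off gave no verdict.

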